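# Load a row of sensors into the test fixture in tray order

## Task

Move the four brass sensors from the row of white dishes into the four nests of the orange test fixture, keeping their order: the sensor from the dish nearest the robot goes into the nest next to the black stop post, the next one into the next nest, and so on along the row. Never tip a sensor over on the way, and leave each standing upright and flat on the floor inside its own nest.

Things in the scene. Friction and masses are not known exactly. Their poses are not given: they have to be found in the camera images.
- dial_sensor: All-brass, standing upright on a round foot 36 mm across and 10 mm high. Above the foot a round can 34 mm across up to 44 mm, with a white dial and black hand on top; 45 mm high in all. Origin: centre of the foot's underside; z up along its axis. Starts in one of the four dishes, roughly in the middle, turned at most about 20 degrees from the dish. Grip it anywhere above the foot; 36 mm above the origin suits all four sensors. About 120 g.
- hex_sensor: All-brass, standing upright on a round foot 36 mm across and 10 mm high. Above the foot a hexagon, 30 mm across flats (two flats face its +y and -y), up to 40 mm, then a round stub 16 mm across up to 52 mm. Origin: centre of the foot's underside; z up along its axis. Starts in one of the four dishes, roughly in the middle, turned at most about 20 degrees from the dish. Grip it anywhere above the foot; 36 mm above the origin suits all four sensors. About 110 g.
- square_sensor: All-brass, standing upright on a round foot 36 mm across and 10 mm high. Above the foot a square block 28 x 28 mm (sides along its x and y) up to 46 mm, with a round black window on top. Origin: centre of the foot's underside; z up along its axis. Starts in one of the four dishes, roughly in the middle, turned at most about 20 degrees from the dish. Grip it anywhere above the foot; 36 mm above the origin suits all four sensors. About 110 g.
- stem_sensor: All-brass, standing upright on a round foot 36 mm across and 10 mm high. Above the foot a slim round stem 20 mm across up to 56 mm, with two thin dark rings. Origin: centre of the foot's underside; z up along its axis. Starts in one of the four dishes, roughly in the middle, turned at most about 20 degrees from the dish. Grip it anywhere above the foot; 36 mm above the origin suits all four sensors. About 90 g.
- dish_0: One of four identical white square dishes, 62 x 62 mm, walls 14 mm high and 3 mm thick, floor 3 mm thick, fixed edge to edge (pitch 66 mm) on a dark blue carrier strip 6 mm thick, in a row that runs away from the robot. Origin: centre of its underside; x points along the row, away from the robot; y across the row; z up. It keeps its place, also once emptied.
- dish_1: One of four identical white square dishes, 62 x 62 mm, walls 14 mm high and 3 mm thick, floor 3 mm thick, fixed edge to edge (pitch 66 mm) on a dark blue carrier strip 6 mm thick, in a row that runs away from the robot. Origin: centre of its underside; x points along the row, away from the robot; y across the row; z up. It keeps its place, also once emptied.
- dish_2: One of four identical white square dishes, 62 x 62 mm, walls 14 mm high and 3 mm thick, floor 3 mm thick, fixed edge to edge (pitch 66 mm) on a dark blue carrier strip 6 mm thick, in a row that runs away from the robot. Origin: centre of its underside; x points along the row, away from the robot; y across the row; z up. It keeps its place, also once emptied.
- dish_3: One of four identical white square dishes, 62 x 62 mm, walls 14 mm high and 3 mm thick, floor 3 mm thick, fixed edge to edge (pitch 66 mm) on a dark blue carrier strip 6 mm thick, in a row that runs away from the robot. Origin: centre of its underside; x points along the row, away from the robot; y across the row; z up. It keeps its place, also once emptied.
- fixture: Orange test fixture, fixed: a plate 120 x 336 x 16 mm (x, y, z) lying roughly left to right across the table. Four round nests stand in a row along its y axis, centred at x = 0 and y = -99, -33, +33 and +99 mm: each a ring 54 mm inside and 60 mm outside, standing 8 mm above the plate's top, with a silvery floor level with the plate's top (16 mm above the origin). Origin: centre of the plate's underside; z up.
- stop_post: Black round stop post, 16 mm across, on a 34 x 20 mm black base 8 mm high; 45 mm high in all, fixed on top of the fixture at one end of the row of nests, 149 mm from the fixture's centre, at its +y or its -y end. The other end carries only the low black base (8 mm high) without a post. Origin: centre of the base's underside.
There are look-alikes about, which are no part of the job. Leave any green or turquoise look-alike of the square_sensor alone.

How it is judged:
By the outcome, as a careful person would: the job done as asked, in the order asked, and still so for the second after the job is handed in, with the robot touching nothing.
It also fails if it takes over 96 s, if anything falls off the work surface, if the arm or the gripper's body presses on something with over 40 N, if the wrist force passes 120 N, or if a joint passes its speed limit or range.

## Robot

A 7-joint arm with a two-finger parallel gripper is mounted at the origin on the work surface. World frame = base frame: x ahead of the robot, y to its left, z up, the work surface at z = 0. Lengths are in m, angles in rad, forces in N, time in s.
With the tool pointing down it reaches from about 0.425 to 0.825 m from the base axis. Payload 3.6 kg.
Tool frame: the origin (TCP) lies at the very end of the fingers, on their centre line; the grasp point (between the pads) lies 19 mm behind it (env.grasp_offset is the distance from the TCP to the grasp point, in m); z points along the fingers, y is the line along which they close (so a half turn about z gives the same grasp; the last joint's range is limited). The gripper opens to 93 mm and grips with 3 to 60 N. Pads are 15 mm wide; open, the fingers measure 128 mm over their backs; the gripper's body (75 mm by 188 mm) begins 65 mm behind the grasp point.
Start: joints at [-1.345, 0.615, -0.013, 1.423, 0.008, 1.103, -0.04], TCP at [0.162, 0.629, 0.219] pointing down, gripper open.
Joint ranges: [-3.12, 3.12], [-0.3, 2.06], [-1.34, 1.32], [0.26, 2.42], [-1.36, 4.5], [0.01, 1.98], [-2.84, 2.84]. Speed limits (rad/s): [2.79, 2.79, 3.14, 3.14, 3.14, 3.14, 3.14].

## Interface

Orientations are given as a rotation vector (axis times angle).
In Python, from bench import env, vision, job_done gives the robot as it stands.
- The arm moves only by the tool drive_tool, never from a script. Its argument "steps" is a list of rows, each a list of 5 numbers: the finger opening in mm, from 0 to 93, then the shift along the tool's x, y, z in units of 30 mm (1.0 is 30 mm), then the turn about the tool's z in units of 8 degrees (1.0 is 8 degrees). In form: [[jaw, x, y, z, spin], ...]. A call has exactly 5 rows; each row is the pose to reach, as a shift and turn from the pose commanded when the call began, along the tool's axes at that moment; what a row does not reach only later rows make up. A row lasts 1/8 s, in which the tool goes at most 62.5 mm and 10.7 degrees, less where a joint would pass 70% of its speed; a pose out of reach is approached as far as the arm can. A call with a gripper value outside its range is refused whole. The fingers move at their own pace and stop on an object; "force" is the grip in N (left out, the last holds). Time passes only in rows, so rows that repeat a pose let the fingers close, or fill a call up. It gives the time, the measured TCP pose, the force, the opening and the grip force at its end, in the units of the state.
- env.get_obs(): the state, without advancing time (a new reading comes with each control period).
- vision.capture(name): name is "scene" or "top"; returns the picture (400x640x3 uint8, red, green, blue); there is no depth.
- vision.camera_info(name): a dict with "intrinsics" (3x3 intrinsics, pixels), "world_to_cam" (4x4, takes a point from world to camera coordinates). Camera axes: x right, y down, z forward; pixel columns grow to the right and rows downward; lengths in m; the calibration is good to about 2 mm. A picture is of the moment at which its call begins. camera_info takes no time and is no camera call.
- job_done(): hands the job in; it is judged then, once.
The state is a dict: "time": time; "joint_positions": joint angles; "joint_vel": joint speeds; "effort": joint torques, N m; "tcp_pos": TCP position; "ee_rot": TCP orientation; "ft_force": force on the tool from outside, world axes, zero at the start; "moment": the same for the moment, N m; "width": finger opening in m; "gripper_force": force on a finger pad.
Only numpy, scipy, OpenCV 4.12 (cv2) and the standard library are available. Lean on these libraries where they do the work, as an engineer would, in place of code of your own. Each camera call takes 0.05 s, during which the arm holds its last target. There are 200 camera calls.

## Working session

There is one attempt and no reset: what is moved stays moved. The work goes in short steps, Python scripts to look and compute and a tool call to move; the robot and the scene stay as the last step left them, time stands still between calls to the robot, and variables do not carry over. Pictures are saved under pics/ and viewed, at most 14 in all, crops included, and the job is handed in when it is done.

Besides the shell and the picture viewer there is one more tool, called after "Emit:" by a JSON object that holds its "name" and its "arguments". drive_tool: Moves the arm, as the interface text tells. Its arguments: {"type":"object","properties":{"steps":{"type":"array"},"force":{"type":"number"}},"required":["steps"]}

```bash
mkdir -p pics; python3 - <<'E'
from bench import env, vision
import cv2
for n in ("scene","top"):
    cv2.imwrite(f"pics/{n}0.png",vision.capture(n)[:,:,::-1])
    i=vision.camera_info(n);print(i["intrinsics"],i["world_to_cam"])
o=env.get_obs();print(o["time"],o["tcp_pos"],o["ee_rot"],o["width"],env.grasp_offset)
E
```

```text
[[381.20187185   0.         320.46409732]
 [  0.         381.20187185 199.5740292 ]
 [  0.           0.           1.        ]] [[-7.17787427e-01  6.96262309e-01  7.97224991e-05  3.90748854e-01]
 [ 5.64463796e-01  5.81981358e-01 -5.85387327e-01 -2.78728885e-01]
 [-4.07629529e-01 -4.20138663e-01 -8.10753767e-01  1.10216375e+00]
 [ 0.00000000e+00  0.00000000e+00  0.00000000e+00  1.00000000e+00]]
[[363.95388667   0.         323.94535527]
 [  0.         363.95388667 192.97850254]
 [  0.           0.           1.        ]] [[-0.02121878 -0.99974587  0.00761244  0.01335829]
 [-0.99054887  0.01999035 -0.13569567  0.55220825]
 [ 0.13550901 -0.01041979 -0.99072132  0.63802917]
 [ 0.          0.          0.          1.        ]]
0.1 [0.16173643 0.62882414 0.21761305] [-0.3942564  -3.11649988  0.00360033] 0.09306600392016673 0.0188
```

View pics/top0.png

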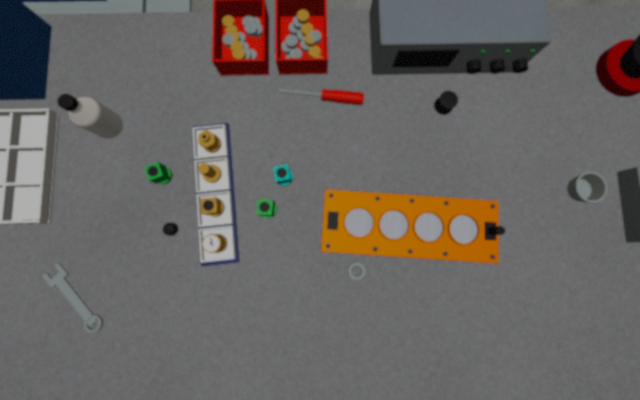

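View pics/scene0.png

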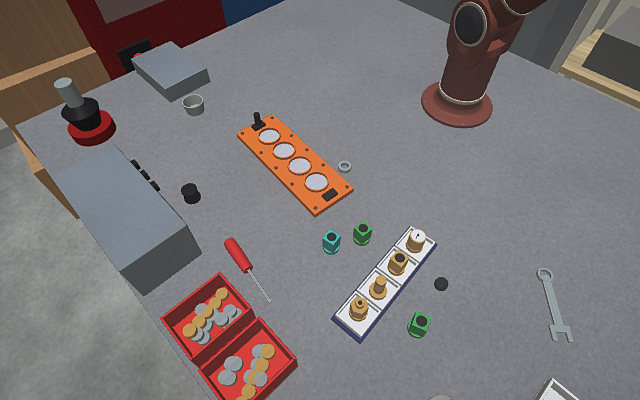

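```bash
cat > h.py <<'E'
import numpy as np, cv2
from bench import env, vision
from scipy.spatial.transform import Rotation as R
def ray(n,p,z):
    i=vision.camera_info(n);K=i["intrinsics"];T=i["world_to_cam"]
    c=-T[:3,:3].T@T[:3,3]; d=T[:3,:3].T@np.linalg.inv(K)@[p[0],p[1],1]
    return c+d*(z-c[2])/d[2]
def tri(ps):
    A=[];b=[]
    for n,p in ps.items():
        i=vision.camera_info(n);P=i["intrinsics"]@i["world_to_cam"][:3]
        for k in (0,1):
            r=P[k]-p[k]*P[2];r=r/np.linalg.norm(r[:3]);A.append(r[:3]);b.append(-r[3])
    return np.linalg.lstsq(np.array(A),np.array(b),rcond=None)[0]
def blobs(m,a=15):
    n,l,s,c=cv2.connectedComponentsWithStats(m.astype(np.uint8));return [(c[i].round(1),s[i][4]) for i in range(1,n) if s[i][4]>a]
def crop(n,im,x,y,w,h,k,f): cv2.imwrite(f"pics/{f}.png",cv2.resize(im[y:y+h,x:x+w,::-1],None,fx=k,fy=k,interpolation=cv2.INTER_CUBIC))
E
python3 - <<'E'
from h import *
t=cv2.imread("pics/top0.png")[:,:,::-1];s=cv2.imread("pics/scene0.png")[:,:,::-1]
a=np.hstack([cv2.resize(t[115:270,180:250],None,fx=3.8,fy=3.8,interpolation=2),cv2.resize(s[220:350,325:445],None,fx=4,fy=4.5308,interpolation=2)[:589]])
cv2.imwrite("pics/c1.png",a[:,:,::-1]);print(a.shape)
hsv=cv2.cvtColor(t,cv2.COLOR_RGB2HSV)
o=(hsv[...,0]>8)&(hsv[...,0]<22)&(hsv[...,1]>200);o[:,:300]=0;o[:150]=0
cs,_=cv2.findContours(o.astype(np.uint8),0,2);c=max(cs,key=cv2.contourArea)
w=np.array([ray("top",p,.016)[:2] for p in c[:,0]],np.float32);print(cv2.minAreaRect(w))
m=(hsv[...,1]<60)&(hsv[...,2]>140);m[:,:330]=0;m[:,490:]=0;m[:195]=0;m[250:]=0
for p,ar in blobs(m,100):print("nest",p,ar,ray("top",p,.016))
b=(hsv[...,0]>105)&(hsv[...,0]<130)&(hsv[...,1]>90)|(hsv[...,2]>140);b[:,:185]=0;b[:,245:]=0;b[:120]=0;b[270:]=0
cs,_=cv2.findContours(b.astype(np.uint8),0,2);c=max(cs,key=cv2.contourArea)
w=np.array([ray("top",p,.015)[:2] for p in c[:,0]],np.float32);print(cv2.minAreaRect(w))
E
```

```text
(589, 746, 3)
((0.4896676242351532, -0.160452738404274), (0.3299383223056793, 0.11599691957235336), 85.11737060546875)
nest [358.7 222.1] 592 [ 0.49824815 -0.06303112  0.016     ]
nest [393.4 224.3] 581 [ 0.49271499 -0.1287373   0.016     ]
nest [428.1 226.6] 559 [ 0.48699405 -0.19441971  0.016     ]
nest [463. 229.] 543 [ 0.48107807 -0.26045127  0.016     ]
((0.46383970975875854, 0.2066851705312729), (0.06269151717424393, 0.06335540860891342), 5.267259120941162)
```

View pics/c1.png

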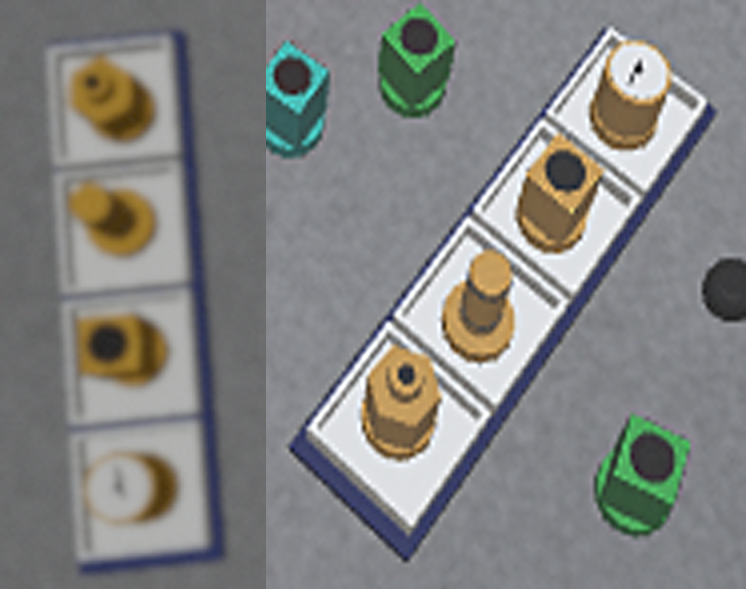

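```bash
python3 - <<'E'
from h import *
T={"dial":((211.6,243.4),(417.8,235.9),.054),"square":((208.4,205.3),(400,257.7),.055),"stem":((204.2,168.4),(381,280),.065),"hex":((204.5,136.6),(360,302.5),.061)}
for k,(a,b,z) in T.items(): print(k,tri({"top":a,"scene":b}).round(4),ray("top",a,z).round(4),ray("scene",b,z).round(4))
# feature edges of the square/hex tops
for k,e in {"sqA":[(85,317),(80,367)],"sqB":[(85,317),(140,320)],"hexvert":[(98,90),(103,57)],"row":[(80,570),(48,45)]}.items():
    p=[ray("top",(x/3.8+180,y/3.8+115),.05) for x,y in e];d=p[1]-p[0];print(k,np.degrees(np.arctan2(d[1],d[0])))
o=env.get_obs();print(R.from_rotvec(o["ee_rot"]).as_matrix().round(3),o["tcp_pos"])
E
```

```text
dial [0.4637 0.2056 0.047 ] [0.4639 0.2032 0.054 ] [0.4678 0.2073 0.054 ]
square [0.5318 0.212  0.0507] [0.5318 0.21   0.055 ] [0.5334 0.2135 0.055 ]
stem [0.5983 0.2184 0.0589] [0.5974 0.2159 0.065 ] [0.6004 0.2202 0.065 ]
hex [0.6583 0.22   0.0566] [0.6574 0.218  0.061 ] [0.6593 0.2214 0.061 ]
sqA 175.70405641979787
sqB -94.30784634920927
hexvert -7.080165911812612
row 4.923929043205162
[[-0.968  0.249 -0.001]
 [ 0.249  0.968 -0.002]
 [-0.    -0.002 -1.   ]] [0.16173643 0.62882414 0.21761305]
```

```bash
cat >> h.py <<'E'
def plan(wps,cur=None):
    "wps: (x,y,z,closing angle deg); prints x,y,z,spin units for each leg"
    o=env.get_obs();M=R.from_rotvec(o["ee_rot"]).as_matrix()
    p=np.array(o["tcp_pos"]);a=np.degrees(np.arctan2(M[1,1],M[0,1]))
    if cur is not None: p,a=np.array(cur[:3]),cur[3]
    for w in wps:
        r=np.radians(a);y=np.array([np.cos(r),np.sin(r),0]);x=np.array([-y[1],y[0],0])  # z down: x = y x z
        d=np.array(w[:3])-p;s=-((w[3]-a+180)%360-180)/8
        print(w,np.round([d@x/.03,d@y/.03,-d[2]/.03,s],2));p,a=np.array(w[:3]),w[3]
E
python3 - <<'E'
from h import *
plan([(.31,.42,.14,85),(.465,.205,.12,95),(.465,.205,.026,95)])
E
```

```text
(0.31, 0.42, 0.14, 85) [-6.52 -5.51  2.59 -1.18]
(0.465, 0.205, 0.12, 95) [-5.77 -6.69  0.67 -1.25]
(0.465, 0.205, 0.026, 95) [0.   0.   3.13 0.  ]
```

Emit:
{"name": "drive_tool", "arguments": {"steps": [[93,-6.5,-5.5,2.6,-1.2],[93,-6.5,-5.5,2.6,-1.2],[93,-6.5,-5.5,2.6,-1.2],[93,-6.5,-5.5,2.6,-1.2],[93,-6.5,-5.5,2.6,-1.2]], "force": 30}}

```text
time: 0.72
tcp_pos: [0.3122, 0.4159, 0.1393]
ee_rot: [-0.143, -3.138, 0.008]
ft_force: [0.3, 1.4, 0.3]
width: 0.0928
gripper_force: 0.0
```

Emit:
{"name": "drive_tool", "arguments": {"steps": [[93,-5.8,-6.7,0.7,-1.2],[93,-5.8,-6.7,0.7,-1.2],[93,-5.8,-6.7,0.7,-1.2],[93,-5.8,-6.7,0.7,-1.2],[93,-5.8,-6.7,0.7,-1.2]]}}

```text
time: 1.35
tcp_pos: [0.4686, 0.2023, 0.1193]
ee_rot: [-0.12, 3.139, -0.003]
ft_force: [0.2, 0.6, 0.3]
width: 0.0928
gripper_force: 0.0
```

Emit:
{"name": "drive_tool", "arguments": {"steps": [[93,0,0,0,0],[93,0,0,0,0],[93,0,0,0,0],[93,0,0,0,0],[93,0,0,0,0]]}}

```text
time: 1.98
tcp_pos: [0.4658, 0.2068, 0.1197]
ee_rot: [-0.133, 3.139, 0.0]
ft_force: [-0.1, -0.6, 0.4]
width: 0.0931
gripper_force: 0.0
```

```bash
python3 - <<'E'
from h import *
s=vision.capture("scene");crop("scene",s,310,130,160,120*1,5,"s1")
o=env.get_obs();print(o["tcp_pos"]);plan([(.465,.205,.027,95)])
i=vision.camera_info("scene")
E
```

```text
[0.4659565  0.20652145 0.11968957]
(0.465, 0.205, 0.027, 95) [ 0.04 -0.05  3.09 -0.02]
```

View pics/s1.png

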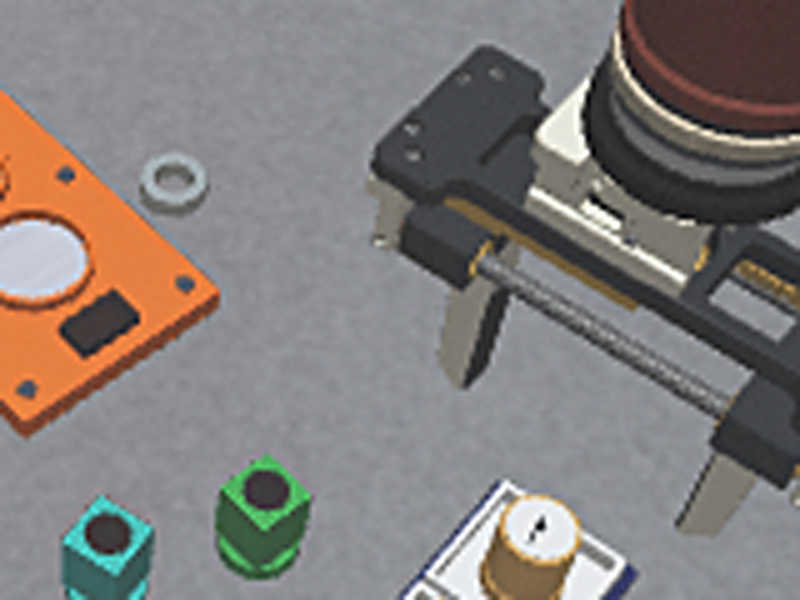

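The fingers (tips at crop 462,385 and 695,533) straddle the dial sensor (top at crop 540,527), and both green/turquoise look-alikes are clear. I'll descend, grip and lift.

Emit:
{"name": "drive_tool", "arguments": {"steps": [[93,0,0,1.5,0],[93,0,0,2.5,0],[93,0,0,3.1,0],[93,0,0,3.1,0],[93,0,0,3.1,0]]}}

```text
time: 2.65
tcp_pos: [0.4667, 0.2065, 0.0273]
ee_rot: [-0.131, 3.138, 0.001]
ft_force: [-0.1, 0.2, 0.8]
width: 0.0932
gripper_force: 0.0
```

Emit:
{"name": "drive_tool", "arguments": {"steps": [[20,0,0,0,0],[20,0,0,0,0],[20,0,0,0,0],[20,0,0,0,0],[20,0,0,0,0]], "force": 30}}

```text
time: 3.28
tcp_pos: [0.4661, 0.2061, 0.0267]
ee_rot: [0.131, -3.139, 0.0]
ft_force: [-0.5, 0.5, 1.1]
width: 0.0478
gripper_force: 0.0
```

Emit:
{"name": "drive_tool", "arguments": {"steps": [[20,0,0,-0.1,0],[20,0,0,-0.5,0],[20,0,0,-1.5,0],[20,0,0,-2.5,0],[20,0,0,-3.1,0]]}}

```text
time: 3.9
tcp_pos: [0.4666, 0.2063, 0.1218]
ee_rot: [-0.131, 3.137, 0.001]
ft_force: [0.9, 1.0, -0.5]
width: 0.0336
gripper_force: 30.0
```

```bash
python3 - <<'E'
from h import *
o=env.get_obs();print(o["tcp_pos"],o["width"],o["gripper_force"],o["ft_force"])
plan([(.48,-.03,.12,45),(.4812,-.2605,.12,-5),(.4812,-.2605,.035,-5)],(.4655,.2055,.1195,95))
plan([(.4812,-.2605,.12,-5),(.51,-.03,.12,45),(.532,.212,.12,86),(.532,.212,.027,86)],(.4812,-.2605,.035,-5))
E
```

```text
[0.46657622 0.20634679 0.12175511] 0.033645362111176004 29.993725419044495 [ 0.88378183  0.98607251 -0.51560183]
(0.48, -0.03, 0.12, 45) [ 0.2  -7.86 -0.02  6.25]
(0.4812, -0.2605, 0.12, -5) [-5.46 -5.4  -0.    6.25]
(0.4812, -0.2605, 0.035, -5) [0.   0.   2.83 0.  ]
(0.4812, -0.2605, 0.12, -5) [ 0.    0.   -2.83  0.  ]
(0.51, -0.03, 0.12, 45) [ 7.74  0.29 -0.   -6.25]
(0.532, 0.212, 0.12, 86) [ 5.19  6.22 -0.   -5.12]
(0.532, 0.212, 0.027, 86) [0.  0.  3.1 0. ]
```

The fingers close slowly, so the lift began before the grip was complete. I need to see how high the grip sits.

```bash
python3 - <<'E'
from h import *
s=vision.capture("scene");crop("scene",s,370,150,120,110,5,"s2")
o=env.get_obs();print(o["tcp_pos"])
i=vision.camera_info("scene")
def pj(p):
    q=i["intrinsics"]@(i["world_to_cam"]@np.r_[p,1])[:3];return (q[:2]/q[2]-[370,150])*5
b=np.array(o["tcp_pos"])
for z in (-.017,-.007,.019,.028):print(z,pj(b+[0,0,z]))
E
```

```text
[0.46764015 0.20690659 0.12346254]
-0.017 [266.45924788 359.73499179]
-0.007 [272.16999556 345.69670288]
0.019 [287.62908589 307.69481796]
0.028 [293.19667577 294.0084428 ]
```

View pics/s2.png

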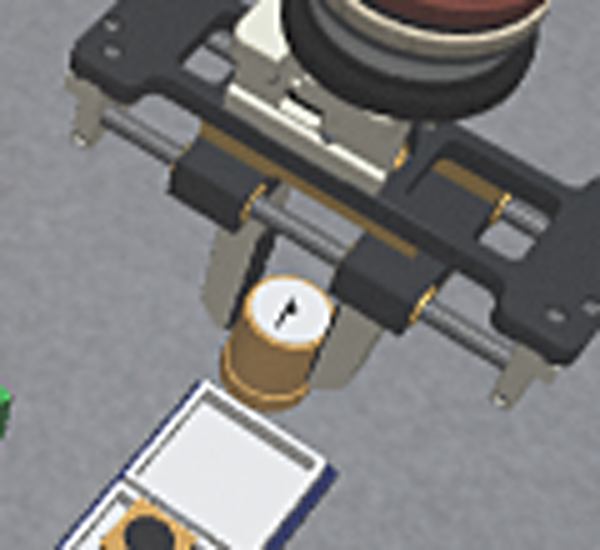

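The dial's top is at crop (290,311), about 17 mm above the TCP. So it's held upright, about 11 mm low in the pads, with its foot about 28 mm below the TCP. I'll carry it like this and allow for the offset when lowering.

Emit:
{"name": "drive_tool", "arguments": {"steps": [[20,0,-0.8,0,0.6],[20,0,-2.4,0,1.9],[20,0.1,-4.3,0,3.2],[20,0.2,-6.1,0,4.5],[20,0.2,-7.9,0,5.8]]}}

```text
time: 4.58
tcp_pos: [0.478, -0.0342, 0.1188]
ee_rot: [-1.131, -2.928, 0.003]
ft_force: [0.7, 0.4, -1.1]
width: 0.0331
gripper_force: 30.0
```

Emit:
{"name": "drive_tool", "arguments": {"steps": [[20,-1.3,-1.3,0,1.3],[20,-2.6,-2.6,0,2.6],[20,-3.8,-3.8,0,3.9],[20,-4.9,-4.9,0,5.2],[20,-5.4,-5.4,0,6.5]]}}

```text
time: 5.2
tcp_pos: [0.4902, -0.2645, 0.1188]
ee_rot: [-2.307, -2.132, 0.006]
ft_force: [1.2, 0.6, -1.2]
width: 0.0334
gripper_force: 30.0
```

Emit:
{"name": "drive_tool", "arguments": {"steps": [[20,0,0,0,0],[20,0,0,0,0],[20,0,0,0,0],[20,0,0,0,0],[20,0,0,0,0]]}}

```text
time: 5.82
tcp_pos: [0.4935, -0.2587, 0.1198]
ee_rot: [-2.289, -2.151, -0.0]
ft_force: [1.3, 0.1, -1.1]
width: 0.0337
gripper_force: 30.0
```

```bash
python3 - <<'E'
from h import *
plan([(.4812,-.2605,.047,-5)]);o=env.get_obs();print(o["tcp_pos"],o["width"])
E
```

```text
(0.4812, -0.2605, 0.047, -5) [-0.09 -0.41  2.43  0.18]
[ 0.49349562 -0.25866986  0.11976248] 0.033664319006262516
```

Emit:
{"name": "drive_tool", "arguments": {"steps": [[20,-0.1,-0.4,0.5,0.2],[20,-0.1,-0.4,1.1,0.2],[20,-0.1,-0.4,1.7,0.2],[20,-0.1,-0.4,2.0,0.2],[20,-0.1,-0.4,2.0,0.2]]}}

```text
time: 6.45
tcp_pos: [0.481, -0.2612, 0.0593]
ee_rot: [-2.319, -2.118, 0.001]
ft_force: [-0.9, 0.3, -0.7]
width: 0.0333
gripper_force: 30.0
```

```bash
python3 - <<'E'
from h import *
s=vision.capture("scene");t=vision.capture("top")
a=np.hstack([cv2.resize(s[95:215,220:370],None,fx=2.6,fy=2.6,interpolation=2),cv2.resize(t[170:290,390:540],None,fx=2.6,fy=2.6,interpolation=2)])
cv2.imwrite("pics/p1.png",a[:,:,::-1])
plan([(.4812,-.2605,.047,-5)]);print(env.get_obs()["tcp_pos"])
E
```

```text
(0.4812, -0.2605, 0.047, -5) [ 0.04 -0.02  0.44 -0.03]
[ 0.48162417 -0.26171519  0.06017442]
```

View pics/p1.png

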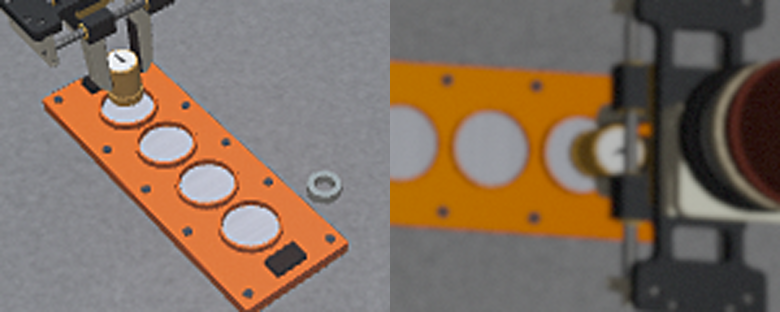

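The dial hangs upright over the nest beside the post, with its foot at about (122,98) in the left half and inside the ring in plan. I'll lower it slowly.

Emit:
{"name": "drive_tool", "arguments": {"steps": [[20,0,0,0.2,0],[20,0,0,0.35,0],[20,0,0,0.43,0],[20,0,0,0.43,0],[20,0,0,0.43,0]]}}

```text
time: 7.18
tcp_pos: [0.4813, -0.2615, 0.0468]
ee_rot: [2.32, 2.118, -0.0]
ft_force: [0.2, -0.7, -0.9]
width: 0.0333
gripper_force: 30.0
```

Emit:
{"name": "drive_tool", "arguments": {"steps": [[20,0,0,0.02,0],[20,0,0,0.05,0],[20,0,0,0.07,0],[20,0,0,0.07,0],[20,0,0,0.07,0]]}}

```text
time: 7.8
tcp_pos: [0.4812, -0.2614, 0.0447]
ee_rot: [2.32, 2.118, -0.0]
ft_force: [-0.8, -0.4, -1.4]
width: 0.0334
gripper_force: 30.0
```

Emit:
{"name": "drive_tool", "arguments": {"steps": [[20,0,0,0.03,0],[20,0,0,0.05,0],[20,0,0,0.05,0],[20,0,0,0.05,0],[20,0,0,0.05,0]]}}

```text
time: 8.43
tcp_pos: [0.4812, -0.2615, 0.0432]
ee_rot: [2.32, 2.118, -0.0]
ft_force: [-0.0, 0.5, -1.8]
width: 0.0335
gripper_force: 30.0
```

Emit:
{"name": "drive_tool", "arguments": {"steps": [[20,0,0,0.03,0],[20,0,0,0.05,0],[20,0,0,0.05,0],[20,0,0,0.05,0],[20,0,0,0.05,0]]}}

```text
time: 9.05
tcp_pos: [0.4812, -0.2615, 0.0417]
ee_rot: [2.32, 2.118, -0.0]
ft_force: [0.3, 0.3, -1.9]
width: 0.0332
gripper_force: 30.0
```

Emit:
{"name": "drive_tool", "arguments": {"steps": [[20,0,0,0.03,0],[20,0,0,0.05,0],[20,0,0,0.05,0],[20,0,0,0.05,0],[20,0,0,0.05,0]]}}

```text
time: 9.68
tcp_pos: [0.4812, -0.2615, 0.0402]
ee_rot: [2.32, 2.118, -0.0]
ft_force: [-0.4, -0.4, -0.7]
width: 0.0334
gripper_force: 30.0
```

Emit:
{"name": "drive_tool", "arguments": {"steps": [[20,0,0,0.03,0],[20,0,0,0.05,0],[20,0,0,0.05,0],[20,0,0,0.05,0],[20,0,0,0.05,0]]}}

```text
time: 10.3
tcp_pos: [0.4813, -0.2616, 0.0398]
ee_rot: [2.32, 2.117, 0.001]
ft_force: [-0.9, 0.7, 6.7]
width: 0.0336
gripper_force: 30.0
```

Contact at z = 0.040, so the sensor is on the nest floor. I'll open and lift.

Emit:
{"name": "drive_tool", "arguments": {"steps": [[93,0,0,0,0],[93,0,0,0,0],[93,0,0,0,0],[93,0,0,0,0],[93,0,0,0,0]]}}

```text
time: 10.92
tcp_pos: [0.4812, -0.2614, 0.0386]
ee_rot: [-2.32, -2.118, 0.0]
ft_force: [-0.6, 0.3, 0.3]
width: 0.0787
gripper_force: 0.0
```

Emit:
{"name": "drive_tool", "arguments": {"steps": [[93,0,0,0,0],[93,0,0,-0.6,0],[93,0,0,-1.6,0],[93,0,0,-2.7,0],[93,0,0,-2.7,0]]}}

```text
time: 11.55
tcp_pos: [0.4827, -0.2625, 0.122]
ee_rot: [2.317, 2.114, 0.003]
ft_force: [-0.2, 0.4, 0.6]
width: 0.0932
gripper_force: 0.0
```

```bash
python3 - <<'E'
from h import *
print(env.get_obs()["tcp_pos"])
plan([(.51,-.03,.12,45),(.532,.212,.12,86)],(.4812,-.2615,.12,-5.3))
s=vision.capture("scene");crop("s",s,220,95,150,120,4,"p2")
E
```

```text
[ 0.48272603 -0.26249055  0.12197344]
(0.51, -0.03, 0.12, 45) [ 7.77  0.24 -0.   -6.29]
(0.532, 0.212, 0.12, 86) [ 5.19  6.22 -0.   -5.12]
```

View pics/p2.png

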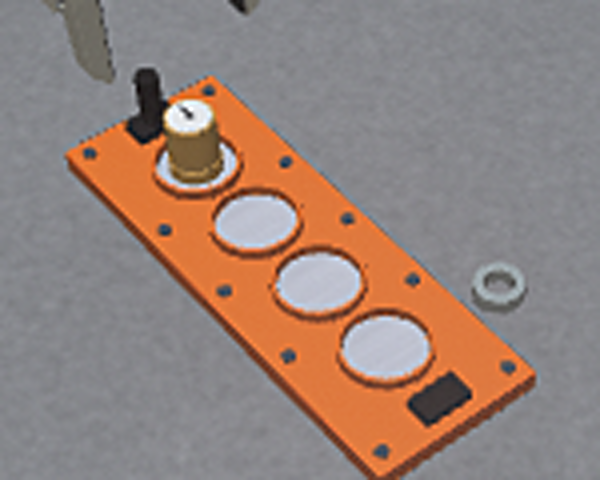

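The dial stands upright inside the nest next to the post (foot at crop 192,170). The square sensor is next.

Emit:
{"name": "drive_tool", "arguments": {"steps": [[93,1.6,0.0,0,-1.3],[93,3.2,0.1,0,-2.6],[93,4.8,0.2,0,-3.9],[93,6.4,0.2,0,-5.2],[93,7.8,0.2,0,-6.3]]}}

```text
time: 12.22
tcp_pos: [0.5075, -0.0268, 0.1183]
ee_rot: [-1.188, -2.905, 0.001]
ft_force: [0.1, 0.0, -0.2]
width: 0.0932
gripper_force: 0.0
```

Emit:
{"name": "drive_tool", "arguments": {"steps": [[93,1.3,1.5,0,-1.2],[93,2.6,3.1,0,-2.5],[93,3.9,4.7,0,-3.8],[93,5.2,6.2,0,-5.1],[93,5.2,6.2,0,-5.1]]}}

```text
time: 12.85
tcp_pos: [0.5268, 0.2202, 0.1181]
ee_rot: [-0.093, -3.137, -0.007]
ft_force: [-0.3, 0.1, 0.6]
width: 0.0928
gripper_force: 0.0
```

Emit:
{"name": "drive_tool", "arguments": {"steps": [[93,0,0,0,0],[93,0,0,0,0],[93,0,0,0,0],[93,0,0,0,0],[93,0,0,0,0]]}}

```text
time: 13.48
tcp_pos: [0.5291, 0.2126, 0.1198]
ee_rot: [0.111, 3.14, -0.0]
ft_force: [-0.2, 0.1, 0.1]
width: 0.0931
gripper_force: 0.0
```

```bash
python3 - <<'E'
from h import *
print(env.get_obs()["tcp_pos"]);plan([(.532,.212,.027,86)])
E
```

```text
[0.5290536  0.21263517 0.1197564 ]
(0.532, 0.212, 0.027, 86) [-0.1  -0.01  3.09 -0.01]
```

Emit:
{"name": "drive_tool", "arguments": {"steps": [[93,-0.1,0,1.5,0],[93,-0.1,0,2.5,0],[93,-0.1,0,3.1,0],[93,-0.1,0,3.1,0],[93,-0.1,0,3.1,0]]}}

```text
time: 14.1
tcp_pos: [0.5328, 0.2132, 0.0277]
ee_rot: [0.11, 3.138, 0.001]
ft_force: [1.0, 0.9, -0.3]
width: 0.0931
gripper_force: 0.0
```

Emit:
{"name": "drive_tool", "arguments": {"steps": [[15,0,0,0,0],[15,0,0,0,0],[15,0,0,0,0],[15,0,0,0,0],[15,0,0,0,0]], "force": 30}}

```text
time: 14.72
tcp_pos: [0.5319, 0.2127, 0.0267]
ee_rot: [-0.11, -3.14, 0.0]
ft_force: [0.2, -0.3, 0.2]
width: 0.0474
gripper_force: 0.0
```

Emit:
{"name": "drive_tool", "arguments": {"steps": [[15,0,0,0,0],[15,0,0,0,0],[15,0,0,0,0],[15,0,0,0,0],[15,0,0,0,0]]}}

```text
time: 15.35
tcp_pos: [0.5318, 0.2125, 0.0266]
ee_rot: [-0.111, -3.139, 0.001]
ft_force: [-0.8, -0.9, 0.7]
width: 0.0287
gripper_force: 28.5
```

```bash
python3 - <<'E'
from h import *
o=env.get_obs();p=o["tcp_pos"];print(p,o["width"],o["gripper_force"])
plan([(.50,-.0,.12,45),(.487,-.1944,.12,-5)],(p[0],p[1],.12,86))
E
```

```text
[0.53184408 0.21251516 0.02658259] 0.028744929029677936 28.46409954596311
(0.5, -0.0, 0.12, 45) [ 0.56 -7.14 -0.    5.12]
(0.487, -0.1944, 0.12, -5) [-4.28 -4.89 -0.    6.25]
```

Emit:
{"name": "drive_tool", "arguments": {"steps": [[15,0,0,-0.3,0],[15,0,0,-1.0,0],[15,0,0,-2.0,0],[15,0,0,-2.8,0],[15,0,0,-3.1,0]]}}

```text
time: 15.98
tcp_pos: [0.5329, 0.2133, 0.1216]
ee_rot: [0.11, 3.137, 0.003]
ft_force: [-0.4, 0.1, -2.1]
width: 0.0287
gripper_force: 28.5
```

Emit:
{"name": "drive_tool", "arguments": {"steps": [[15,0.1,-1.0,0,0.8],[15,0.2,-2.5,0,1.8],[15,0.3,-4.0,0,2.9],[15,0.5,-5.6,0,4.0],[15,0.6,-7.1,0,5.1]]}}

```text
time: 16.6
tcp_pos: [0.4982, 0.0, 0.1193]
ee_rot: [-1.205, -2.9, 0.001]
ft_force: [0.2, -0.7, -1.1]
width: 0.029
gripper_force: 28.5
```

Emit:
{"name": "drive_tool", "arguments": {"steps": [[15,-1.2,-1.4,0,1.3],[15,-2.3,-2.6,0,2.6],[15,-3.3,-3.8,0,3.9],[15,-4.0,-4.5,0,5.2],[15,-4.3,-4.9,0,6.3]]}}

```text
time: 17.23
tcp_pos: [0.4864, -0.1959, 0.1194]
ee_rot: [2.329, 2.108, -0.002]
ft_force: [0.8, -0.1, -0.7]
width: 0.0289
gripper_force: 28.5
```

Emit:
{"name": "drive_tool", "arguments": {"steps": [[15,0,0,0,0],[15,0,0,0,0],[15,0,0,0,0],[15,0,0,0,0],[15,0,0,0,0]]}}

```text
time: 17.85
tcp_pos: [0.487, -0.1933, 0.1197]
ee_rot: [-2.319, -2.119, -0.0]
ft_force: [-0.2, -0.6, -0.9]
width: 0.0288
gripper_force: 28.5
```

```bash
python3 - <<'E'
from h import *
o=env.get_obs();print(o["tcp_pos"],o["width"]);plan([(.487,-.1944,.035,-5)])
E
```

```text
[ 0.48701513 -0.19330584  0.1197064 ] 0.02881421048837095
(0.487, -0.1944, 0.035, -5) [-0.04  0.    2.82 -0.02]
```

Emit:
{"name": "drive_tool", "arguments": {"steps": [[15,0,0,1.2,0],[15,0,0,2.1,0],[15,0,0,2.6,0],[15,0,0,2.75,0],[15,0,0,2.75,0]]}}

```text
time: 18.48
tcp_pos: [0.4873, -0.1939, 0.0375]
ee_rot: [2.32, 2.117, 0.0]
ft_force: [0.9, 0.1, -0.5]
width: 0.0286
gripper_force: 28.5
```

Emit:
{"name": "drive_tool", "arguments": {"steps": [[15,0,0,0.04,0],[15,0,0,0.08,0],[15,0,0,0.1,0],[15,0,0,0.1,0],[15,0,0,0.1,0]]}}

```text
time: 19.1
tcp_pos: [0.487, -0.1937, 0.0342]
ee_rot: [2.32, 2.118, -0.0]
ft_force: [0.2, 0.1, -0.3]
width: 0.0286
gripper_force: 28.5
```

Emit:
{"name": "drive_tool", "arguments": {"steps": [[15,0,0,0.02,0],[15,0,0,0.03,0],[15,0,0,0.03,0],[15,0,0,0.03,0],[15,0,0,0.03,0]]}}

```text
time: 19.73
tcp_pos: [0.487, -0.1937, 0.0335]
ee_rot: [2.32, 2.118, 0.0]
ft_force: [-1.6, 1.0, 5.3]
width: 0.0288
gripper_force: 28.5
```

Emit:
{"name": "drive_tool", "arguments": {"steps": [[93,0,0,0,0],[93,0,0,0,0],[93,0,0,0,0],[93,0,0,0,0],[93,0,0,0,0]]}}

```text
time: 20.35
tcp_pos: [0.4869, -0.1937, 0.0332]
ee_rot: [-2.32, -2.118, 0.0]
ft_force: [0.2, 1.0, -0.3]
width: 0.0743
gripper_force: 0.0
```

Emit:
{"name": "drive_tool", "arguments": {"steps": [[93,0,0,0,0],[93,0,0,-0.6,0],[93,0,0,-1.7,0],[93,0,0,-2.8,0],[93,0,0,-2.9,0]]}}

```text
time: 20.98
tcp_pos: [0.4883, -0.1944, 0.1224]
ee_rot: [2.317, 2.115, 0.004]
ft_force: [0.1, 0.1, -0.8]
width: 0.0925
gripper_force: 0.0
```

```bash
python3 - <<'E'
from h import *
print(env.get_obs()["tcp_pos"])
plan([(.54,-.02,.12,45),(.599,.218,.12,90)],(.487,-.1935,.12,-5))
E
```

```text
[ 0.48834289 -0.19441544  0.1223592 ]
(0.54, -0.02, 0.12, 45) [ 5.92  1.26 -0.   -6.25]
(0.599, 0.218, 0.12, 90) [ 4.22  7.   -0.   -5.62]
```

Emit:
{"name": "drive_tool", "arguments": {"steps": [[93,1.2,0.2,0,-1.2],[93,2.4,0.5,0,-2.5],[93,3.6,0.8,0,-3.8],[93,4.8,1.0,0,-5.1],[93,5.9,1.3,0,-6.3]]}}

```text
time: 21.6
tcp_pos: [0.5411, -0.0194, 0.119]
ee_rot: [-1.188, -2.906, 0.001]
ft_force: [0.6, 0.2, -0.3]
width: 0.0929
gripper_force: 0.0
```

Emit:
{"name": "drive_tool", "arguments": {"steps": [[93,1.0,1.7,0,-1.4],[93,2.0,3.4,0,-2.7],[93,3.0,5.1,0,-4.0],[93,4.0,6.7,0,-5.2],[93,4.2,7.0,0,-5.6]]}}

```text
time: 22.22
tcp_pos: [0.599, 0.2231, 0.1186]
ee_rot: [0.015, -3.139, -0.006]
ft_force: [0.2, 0.5, -0.7]
width: 0.0931
gripper_force: 0.0
```

Emit:
{"name": "drive_tool", "arguments": {"steps": [[93,0,0,0,0],[93,0,0,0,0],[93,0,0,0,0],[93,0,0,0,0],[93,0,0,0,0]]}}

```text
time: 22.85
tcp_pos: [0.6006, 0.2163, 0.1204]
ee_rot: [0.002, 3.141, -0.0]
ft_force: [0.8, -0.0, -0.0]
width: 0.0931
gripper_force: 0.0
```

```bash
python3 - <<'E'
from h import *
print(env.get_obs()["tcp_pos"]);plan([(.599,.218,.027,90)])
s=vision.capture("scene");a=np.hstack([cv2.resize(x,(390,360),interpolation=2) for x in (s[95:215,220:350],s[190:310,320:450])]);cv2.imwrite("pics/p3.png",a[:,:,::-1])
E
```

```text
[0.60061765 0.21633868 0.12041588]
(0.599, 0.218, 0.027, 90) [ 0.05  0.06  3.11 -0.01]
```

View pics/p3.png

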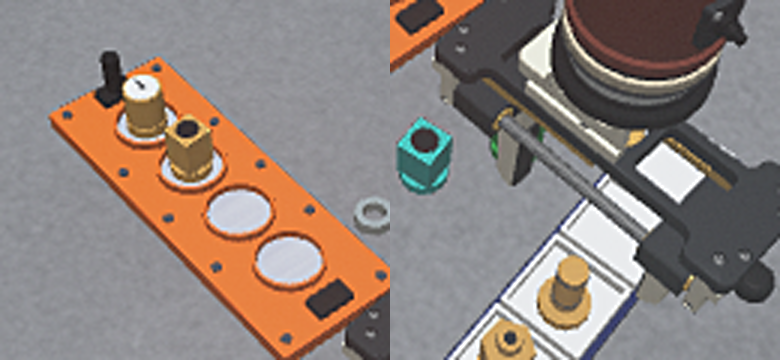

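The dial and square stand upright in nests 1 and 2 (crop 145,125 and 188,165). The gripper straddles the dish row and the look-alikes are clear of the fingers. I'll take the stem.

Emit:
{"name": "drive_tool", "arguments": {"steps": [[93,0.05,0,1.5,0],[93,0.05,0.05,2.5,0],[93,0.05,0.05,3.12,0],[93,0.05,0.05,3.12,0],[60,0.05,0.05,3.12,0]]}}

```text
time: 23.52
tcp_pos: [0.6001, 0.2186, 0.0278]
ee_rot: [0.001, 3.139, 0.001]
ft_force: [0.2, -0.4, -0.8]
width: 0.0873
gripper_force: 0.0
```

Emit:
{"name": "drive_tool", "arguments": {"steps": [[10,0,0,0,0],[10,0,0,0,0],[10,0,0,0,0],[10,0,0,0,0],[10,0,0,0,0]], "force": 30}}

```text
time: 24.15
tcp_pos: [0.599, 0.2183, 0.0266]
ee_rot: [-0.001, -3.142, 0.0]
ft_force: [0.2, 0.1, -0.5]
width: 0.0373
gripper_force: 0.0
```

Emit:
{"name": "drive_tool", "arguments": {"steps": [[10,0,0,0,0],[10,0,0,0,0],[10,0,0,0,0],[10,0,0,0,0],[10,0,0,0,0]]}}

```text
time: 24.78
tcp_pos: [0.599, 0.2183, 0.0266]
ee_rot: [-0.001, -3.142, -0.0]
ft_force: [-0.2, 0.7, 0.3]
width: 0.0193
gripper_force: 30.0
```

```bash
python3 - <<'E'
from h import *
o=env.get_obs();p=o["tcp_pos"];print(p,o["width"],o["gripper_force"])
plan([(.53,.04,.12,45),(.4927,-.1287,.12,-5)],(p[0],p[1],.12,90))
E
```

```text
[0.59902969 0.21832293 0.0265825 ] 0.019319052595693567 29.9996817111969
(0.53, 0.04, 0.12, 45) [ 2.3  -5.94 -0.    5.62]
(0.4927, -0.1287, 0.12, -5) [-3.1  -4.86 -0.    6.25]
```

Emit:
{"name": "drive_tool", "arguments": {"steps": [[10,0,0,-0.3,0],[10,0,0,-1.0,0],[10,0,0,-2.0,0],[10,0,0,-2.8,0],[10,0,0,-3.1,0]]}}

```text
time: 25.4
tcp_pos: [0.5999, 0.2185, 0.1217]
ee_rot: [0.001, 3.139, 0.002]
ft_force: [-0.8, -0.7, -1.8]
width: 0.0196
gripper_force: 30.0
```

Emit:
{"name": "drive_tool", "arguments": {"steps": [[10,0.4,-1.0,0,1.0],[10,0.9,-2.3,0,2.2],[10,1.4,-3.6,0,3.4],[10,1.9,-4.9,0,4.6],[10,2.3,-5.9,0,5.6]]}}

```text
time: 26.02
tcp_pos: [0.5287, 0.0393, 0.1193]
ee_rot: [-1.207, -2.9, 0.002]
ft_force: [-0.4, 0.8, -1.6]
width: 0.0195
gripper_force: 30.0
```

Emit:
{"name": "drive_tool", "arguments": {"steps": [[10,-0.8,-1.2,0,1.3],[10,-1.6,-2.4,0,2.6],[10,-2.3,-3.6,0,3.9],[10,-2.9,-4.5,0,5.2],[10,-3.1,-4.9,0,6.3]]}}

```text
time: 26.65
tcp_pos: [0.4912, -0.131, 0.1195]
ee_rot: [2.33, 2.107, -0.002]
ft_force: [-0.6, -0.5, -1.0]
width: 0.0197
gripper_force: 30.0
```

Emit:
{"name": "drive_tool", "arguments": {"steps": [[10,0,0,0,0],[10,0,0,0,0],[10,0,0,0,0],[10,0,0,0,0],[10,0,0,0,0]]}}

```text
time: 27.28
tcp_pos: [0.4924, -0.1281, 0.1197]
ee_rot: [-2.319, -2.119, -0.0]
ft_force: [-0.6, -0.3, -1.3]
width: 0.0196
gripper_force: 30.0
```

```bash
python3 - <<'E'
from h import *
o=env.get_obs();print(o["tcp_pos"],o["width"]);plan([(.4927,-.1287,.035,-5)])
E
```

```text
[ 0.49241822 -0.12814619  0.1196704 ] 0.019628231679809427
(0.4927, -0.1287, 0.035, -5) [-0.02  0.01  2.82 -0.02]
```

Emit:
{"name": "drive_tool", "arguments": {"steps": [[10,0,0,1.2,0],[10,0,0,2.1,0],[10,0,0,2.6,0],[10,0,0,2.75,0],[10,0,0,2.75,0]]}}

```text
time: 27.9
tcp_pos: [0.4927, -0.1287, 0.0375]
ee_rot: [2.32, 2.117, 0.001]
ft_force: [0.0, -0.4, -0.9]
width: 0.0192
gripper_force: 30.0
```

Emit:
{"name": "drive_tool", "arguments": {"steps": [[10,0,0,0.04,0],[10,0,0,0.08,0],[10,0,0,0.1,0],[10,0,0,0.12,0],[10,0,0,0.12,0]]}}

```text
time: 28.52
tcp_pos: [0.4923, -0.1285, 0.0335]
ee_rot: [-2.32, -2.118, 0.0]
ft_force: [0.2, 0.2, -0.7]
width: 0.0196
gripper_force: 30.0
```

Emit:
{"name": "drive_tool", "arguments": {"steps": [[10,0,0,0.02,0],[10,0,0,0.02,0],[10,0,0,0.02,0],[10,0,0,0.02,0],[93,0,0,0.02,0]]}}

```text
time: 29.15
tcp_pos: [0.4926, -0.1286, 0.0331]
ee_rot: [2.32, 2.117, 0.0]
ft_force: [0.1, -0.1, 0.6]
width: 0.0254
gripper_force: 0.0
```

Emit:
{"name": "drive_tool", "arguments": {"steps": [[93,0,0,0,0],[93,0,0,0,0],[93,0,0,0,0],[93,0,0,0,0],[93,0,0,0,0]]}}

```text
time: 29.78
tcp_pos: [0.4923, -0.1285, 0.0329]
ee_rot: [-2.32, -2.118, 0.0]
ft_force: [-0.5, -0.3, 0.4]
width: 0.075
gripper_force: 0.0
```

Emit:
{"name": "drive_tool", "arguments": {"steps": [[93,0,0,0,0],[93,0,0,-0.6,0],[93,0,0,-1.7,0],[93,0,0,-2.8,0],[93,0,0,-2.9,0]]}}

```text
time: 30.4
tcp_pos: [0.4938, -0.129, 0.122]
ee_rot: [2.317, 2.115, 0.004]
ft_force: [0.2, 0.3, -0.1]
width: 0.0934
gripper_force: 0.0
```

```bash
python3 - <<'E'
from h import *
print(env.get_obs()["tcp_pos"])
plan([(.57,.04,.12,45),(.6585,.22,.12,83)],(.4925,-.1285,.12,-5))
E
```

```text
[ 0.49376344 -0.12898835  0.12196963]
(0.57, 0.04, 0.12, 45) [ 5.82  2.08 -0.   -6.25]
(0.6585, 0.22, 0.12, 83) [ 2.16  6.33 -0.   -4.75]
```

Emit:
{"name": "drive_tool", "arguments": {"steps": [[93,1.2,0.4,0,-1.2],[93,2.4,0.9,0,-2.5],[93,3.6,1.3,0,-3.8],[93,4.8,1.7,0,-5.1],[93,5.8,2.1,0,-6.3]]}}

```text
time: 31.02
tcp_pos: [0.5704, 0.0409, 0.1186]
ee_rot: [-1.187, -2.906, 0.001]
ft_force: [0.7, 0.2, 0.3]
width: 0.093
gripper_force: 0.0
```

Emit:
{"name": "drive_tool", "arguments": {"steps": [[93,0.5,1.6,0,-1.2],[93,1.0,3.2,0,-2.4],[93,1.6,4.8,0,-3.6],[93,2.1,6.1,0,-4.5],[93,2.2,6.3,0,-4.7]]}}

```text
time: 31.65
tcp_pos: [0.6563, 0.2241, 0.1178]
ee_rot: [-0.188, -3.133, -0.004]
ft_force: [-0.5, 0.2, -0.3]
width: 0.0934
gripper_force: 0.0
```

Emit:
{"name": "drive_tool", "arguments": {"steps": [[93,0,0,0,0],[93,0,0,0,0],[93,0,0,0,0],[93,0,0,0,0],[93,0,0,0,0]]}}

```text
time: 32.28
tcp_pos: [0.6573, 0.2193, 0.1201]
ee_rot: [0.199, 3.135, -0.0]
ft_force: [-0.6, 0.1, -0.9]
width: 0.093
gripper_force: 0.0
```

```bash
python3 - <<'E'
from h import *
print(env.get_obs()["tcp_pos"]);plan([(.6585,.22,.027,83)])
s=vision.capture("scene");a=np.hstack([cv2.resize(x,(390,360),interpolation=2) for x in (s[95:215,220:350],s[215:335,320:450])]);cv2.imwrite("pics/p4.png",a[:,:,::-1])
E
```

```text
[0.6573236 0.2193418 0.120129 ]
(0.6585, 0.22, 0.027, 83) [-0.04  0.03  3.1  -0.03]
```

View pics/p4.png

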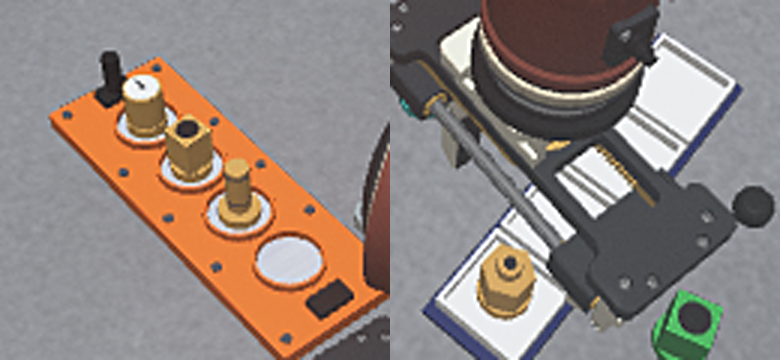

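Three sensors stand upright in nests 1–3. The hex (crop 505,280) is under the gripper, and the green block lies clear behind the left finger, about 70 mm away in x. I'll grip it.

Emit:
{"name": "drive_tool", "arguments": {"steps": [[93,0,0,1.5,0],[93,0,0,2.5,0],[93,0,0,3.1,0],[93,0,0,3.1,0],[93,0,0,3.1,0]]}}

```text
time: 32.95
tcp_pos: [0.6585, 0.22, 0.0283]
ee_rot: [0.198, 3.133, 0.002]
ft_force: [-0.1, -0.3, 0.5]
width: 0.0925
gripper_force: 0.0
```

Emit:
{"name": "drive_tool", "arguments": {"steps": [[15,0,0,0,0],[15,0,0,0,0],[15,0,0,0,0],[15,0,0,0,0],[15,0,0,0,0]], "force": 30}}

```text
time: 33.58
tcp_pos: [0.6573, 0.2196, 0.0269]
ee_rot: [-0.198, -3.135, 0.0]
ft_force: [0.3, 0.0, -0.4]
width: 0.0472
gripper_force: 0.0
```

Emit:
{"name": "drive_tool", "arguments": {"steps": [[15,0,0,0,0],[15,0,0,0,0],[15,0,0,0,0],[15,0,0,0,0],[15,0,0,0,0]]}}

```text
time: 34.2
tcp_pos: [0.6573, 0.2197, 0.0269]
ee_rot: [-0.198, -3.135, -0.0]
ft_force: [0.5, 0.8, -0.3]
width: 0.0305
gripper_force: 29.4
```

```bash
python3 - <<'E'
from h import *
o=env.get_obs();p=o["tcp_pos"];print(p,o["width"],o["gripper_force"])
plan([(.57,.07,.12,45),(.4982,-.063,.12,-5)],(p[0],p[1],.12,83))
E
```

```text
[0.65732165 0.21966062 0.02688134] 0.03051788974850564 29.392778808251023
(0.57, 0.07, 0.12, 45) [ 2.28 -5.31 -0.    4.75]
(0.4982, -0.063, 0.12, -5) [-1.44 -4.83 -0.    6.25]
```

Emit:
{"name": "drive_tool", "arguments": {"steps": [[15,0,0,-0.3,0],[15,0,0,-1.0,0],[15,0,0,-2.0,0],[15,0,0,-2.8,0],[15,0,0,-3.1,0]]}}

```text
time: 34.83
tcp_pos: [0.6588, 0.2201, 0.1235]
ee_rot: [0.198, 3.13, 0.003]
ft_force: [-0.4, 0.4, -1.6]
width: 0.0307
gripper_force: 29.4
```

Emit:
{"name": "drive_tool", "arguments": {"steps": [[15,0.4,-1.0,0,0.9],[15,0.9,-2.1,0,1.9],[15,1.4,-3.2,0,2.9],[15,1.9,-4.3,0,3.9],[15,2.3,-5.3,0,4.7]]}}

```text
time: 35.45
tcp_pos: [0.5678, 0.0694, 0.1202]
ee_rot: [-1.204, -2.901, 0.001]
ft_force: [0.3, -1.1, -1.2]
width: 0.0303
gripper_force: 29.4
```

Emit:
{"name": "drive_tool", "arguments": {"steps": [[15,-0.4,-1.2,0,1.3],[15,-0.8,-2.4,0,2.6],[15,-1.1,-3.6,0,3.9],[15,-1.4,-4.5,0,5.2],[15,-1.4,-4.8,0,6.3]]}}

```text
time: 36.08
tcp_pos: [0.4961, -0.0634, 0.1204]
ee_rot: [2.329, 2.107, -0.001]
ft_force: [0.6, 0.6, -0.3]
width: 0.0306
gripper_force: 29.4
```

Emit:
{"name": "drive_tool", "arguments": {"steps": [[15,0,0,0,0],[15,0,0,0,0],[15,0,0,0,0],[15,0,0,0,0],[15,0,0,0,0]]}}

```text
time: 36.7
tcp_pos: [0.4973, -0.061, 0.1199]
ee_rot: [-2.32, -2.119, -0.0]
ft_force: [-0.2, -0.1, -1.2]
width: 0.0305
gripper_force: 29.4
```

```bash
python3 - <<'E'
from h import *
o=env.get_obs();print(o["tcp_pos"],o["width"]);plan([(.4982,-.063,.035,-5)])
E
```

```text
[ 0.49725375 -0.06099081  0.11993877] 0.03052290591377226
(0.4982, -0.063, 0.035, -5) [-0.06  0.04  2.83 -0.02]
```

Emit:
{"name": "drive_tool", "arguments": {"steps": [[15,-0.06,0.03,1.2,0],[15,-0.06,0.03,2.1,0],[15,-0.06,0.03,2.6,0],[15,-0.06,0.03,2.75,0],[15,-0.06,0.03,2.75,0]]}}

```text
time: 37.33
tcp_pos: [0.4983, -0.0632, 0.0378]
ee_rot: [2.32, 2.117, 0.001]
ft_force: [-0.2, 0.6, -0.8]
width: 0.0304
gripper_force: 29.4
```

Emit:
{"name": "drive_tool", "arguments": {"steps": [[15,0,0,0.04,0],[15,0,0,0.08,0],[15,0,0,0.1,0],[15,0,0,0.12,0],[15,0,0,0.12,0]]}}

```text
time: 37.95
tcp_pos: [0.4979, -0.063, 0.0338]
ee_rot: [-2.32, -2.118, 0.0]
ft_force: [0.3, 0.0, -0.7]
width: 0.0305
gripper_force: 29.4
```

Emit:
{"name": "drive_tool", "arguments": {"steps": [[15,0,0,0.02,0],[15,0,0,0.02,0],[15,0,0,0.02,0],[15,0,0,0.02,0],[15,0,0,0.02,0]]}}

```text
time: 38.58
tcp_pos: [0.4979, -0.0631, 0.0337]
ee_rot: [2.32, 2.118, 0.0]
ft_force: [-1.0, 0.3, 5.3]
width: 0.0306
gripper_force: 29.4
```

Emit:
{"name": "drive_tool", "arguments": {"steps": [[93,0,0,0,0],[93,0,0,0,0],[93,0,0,0,0],[93,0,0,0,0],[93,0,0,0,0]]}}

```text
time: 39.2
tcp_pos: [0.4978, -0.0631, 0.0332]
ee_rot: [-2.32, -2.118, 0.0]
ft_force: [0.5, 0.7, -1.4]
width: 0.0762
gripper_force: 0.0
```

Emit:
{"name": "drive_tool", "arguments": {"steps": [[93,0,0,0,0],[93,0,0,-0.6,0],[93,0,0,-1.7,0],[93,0,0,-2.8,0],[93,0,0,-3.5,0]]}}

```text
time: 39.83
tcp_pos: [0.4983, -0.0632, 0.1398]
ee_rot: [2.319, 2.117, 0.002]
ft_force: [-0.0, -0.1, 0.3]
width: 0.093
gripper_force: 0.0
```

Emit:
{"name": "drive_tool", "arguments": {"steps": [[93,1.5,0,0,0],[93,3,0,0,0],[93,4,0,0,0],[93,5,0,0,0],[93,5,0,0,0]]}}

```text
time: 40.45
tcp_pos: [0.5113, 0.0894, 0.1379]
ee_rot: [-2.313, -2.124, -0.001]
ft_force: [-0.0, -0.3, 0.3]
width: 0.0931
gripper_force: 0.0
```

Emit:
{"name": "drive_tool", "arguments": {"steps": [[93,0,0,0,0],[93,0,0,0,0],[93,0,0,0,0],[93,0,0,0,0],[93,0,0,0,0]]}}

```text
time: 41.08
tcp_pos: [0.5116, 0.0861, 0.1383]
ee_rot: [2.321, 2.117, -0.0]
ft_force: [1.0, 0.8, -0.7]
width: 0.0928
gripper_force: 0.0
```

```bash
python3 - <<'E'
from h import *
s=vision.capture("scene");t=vision.capture("top");a=np.hstack([cv2.resize(s[95:225,220:365],(390,350),interpolation=2),cv2.resize(t[160:290,310:520],(400,350),interpolation=2)]);cv2.imwrite("pics/p5.png",a[:,:,::-1]);print(env.get_obs()["tcp_pos"])
E
```

```text
[0.51156416 0.08626136 0.13827985]
```

View pics/p5.png

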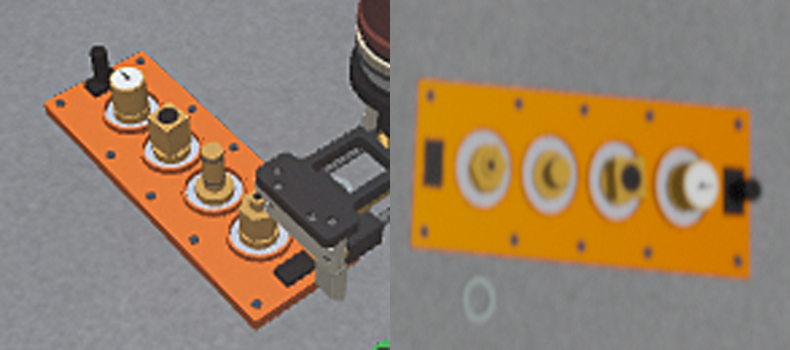

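All four sensors stand upright and centred in their nests. Post to far end, the order is dial, square, stem, hex, and the arm is clear.

```bash
python3 -c "
from bench import job_done
print(job_done())"
```

```text
the job is handed in; nothing more can be done
None
```

The job is handed in at about 41 s: the dial, square, stem and hex sensors stand upright in nests 1 to 4, counted from the stop post, as the last pictures from both cameras show.

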